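# Gather the bar cut-offs in the tote's clipped corner and hold it

### The arm

A 6-joint arm with a two-finger parallel gripper is mounted at the origin on the work surface. World frame = base frame: x ahead of the robot, y to its left, z up, the work surface at z = 0. Lengths are in mm, angles in rad, forces in N, time in s.
With the tool pointing down it reaches from about 250 to 775 mm from the base axis. Payload 4 kg.
Tool frame: the origin (TCP) lies at the centre of the arm's flange, where the gripper is bolted on; the fingertips stand 199 mm ahead of it and the grasp point (between the pads) lies 180 mm ahead of it; z points along the fingers, y is the line along which they close (so a half turn about z gives the same grasp; the last joint's range is limited). The gripper opens to 94 mm and grips with 3 to 60 N. Pads are 16 mm wide; open, the fingers measure 119 mm over their backs; the gripper's body (75 mm by 177 mm) begins 78 mm behind the grasp point.
Start: joints at [1.119, 0.087, 1.371, -0, 1.684, -0.103], TCP at [187.976, 516.88, 404.706] pointing down, gripper open.
Joint ranges: [-3.1, 3.1], [-0.76, 2.03], [0.27, 2.55], [-1.08, 4.22], [0.17, 2.65], [-2.57, 2.57]. Speed limits (rad/s): [2.79, 2.79, 3.14, 3.14, 3.14, 3.14].

### API

Orientations are given as a unit quaternion [x, y, z, w].
In Python, from plant import r gives the robot as it stands.
- The arm moves only by the shell command python3 -m pendant 'ROWS'. ROWS is JSON, a list of rows, each an object of numbers: "tx", "ty", "tz": the shift along the world's x, y, z in mm; "rx", "ry", "rz": the turn, a rotation vector about the world's x, y, z in degrees; "gripper": the opening in per cent of the stroke, from 0 (shut) to 100 (fully open). A call has 1 to 10 rows; each row shifts and turns the commanded pose from where the row before left it; what a row does not reach is not made up. A row lasts 1/8 s, in which the tool goes at most 62.5 mm and 10.7 degrees, less where a joint would pass 70% of its speed; a pose out of reach is approached as far as the arm can. A call with a gripper value outside its range is refused whole. The fingers move at their own pace and stop on an object; the grip force is fixed at half the most. Time passes only in rows, so rows that do not move let the fingers close. It gives the time, the measured TCP pose, the force, the opening and the grip force at its end, in the units of the state.
- r.sense(): the state, without advancing time (a new reading comes with each control period).
- r.read_camera(name): name is "side" or "top"; returns a dict with "pixels" (480x640x3 uint8, red, green, blue), "fovy" (degrees; the focal length in pixels is half the picture's height over the tangent of half this angle, whatever the lens; pixels are square), "cx", "cy" (the principal point, pixels), "D" ([k1, k2, p1, p2, k3] as OpenCV has them; the pictures are not rectified), "R" (3x3) and "t" (3): a world point X has camera coordinates R X + t. Camera axes: x right, y down, z forward; pixel columns grow to the right and rows downward; lengths in mm; the calibration is good to about 2 mm. A picture is of the moment at which its call begins. There is no depth.
- r.job_done(): hands the job in; it is judged then, once.
The state is a dict: "clock": time; "joint_positions": joint angles; "dq": joint speeds; "effort": joint torques, N m; "position": TCP position; "tool_rot": TCP orientation; "ft_force": force on the tool from outside, world axes, zero at the start; "wrist_torque": the same for the moment, N m; "width": finger opening in mm; "gripper_force": force on a finger pad.
Only numpy, scipy, OpenCV 4.12 (cv2) and the standard library are available. Lean on these libraries where they do the work, as an engineer would, in place of code of your own. Each camera call takes 0.05 s, during which the arm holds its last target. There are 200 camera calls.

### The job

Slide the coil of wire up off the tote's post and lay it flat on the round steel blank, wholly on it, and let go of it. Then take the tote, lift it clear of the bench and tilt it towards its clipped corner until all five round steel cut-offs in it have slid together into that corner, and finish while holding it there: still in the gripper, still tilted, steady, touching nothing else. Leave the other things on the bench where they are.

Things in the scene. Friction and masses are not known exactly. Their poses are not given: they have to be found in the camera images.
- coil_center (a point): centre (half-way up) of the coil of copper-coloured wire on the tote's post: a rigid ring, outside diameter 62 to 64, bore 25, 32 high, about 0.16 kg; z is its axis. It starts loosely over the 14 mm square post, resting on the collar 62 mm above the bench, clear above the tote's rim; the post ends 16 mm above it, so raise it over 50 mm to clear.
- tote: tote of bare aluminium sheet, outside 200 (x) by 160 (y), walls 45 high, 3 thick, loose, 0.32 kg plus cut-offs; origin under its centre. The +x +y corner is clipped by a 45-degree wall, 40 mm off both sides; the others are square. From mid-floor rises a rigid post: round, diameter 10, up to a collar (diameter 40, height 58 to 62), then 14 x 14 square, sides parallel to the tote's, up to 110.
- post_grip (a point): point on the axis of the tote's post, 88 above the tote's underside: the middle of the 48 mm of post that is free above the collar once the coil is off; axes as the tote's.
- clipped_corner (a point): point at the foot of the inside of the clipped corner's 45-degree wall, at its middle, on the inner floor: 78 (x) and 58 (y) from the tote's centre, 3 above its underside; axes as the tote's.
- blank_top (a point): centre of the top face of the flat round steel blank on the bench, diameter 150, 8 thick, fixed; the point is 8 above the bench.
- coil: the same coil of wire; origin at the centre of its underside.
- bench: the steel bench top, surface at height 0; fixed.
- paste: bystander: a jar with a lid, diameter 60, 75 high, standing between and beyond the tote and the blank; origin under its centre.
- brush: bystander: a brush lying along x on the bench between the tote and the blank; origin under its middle.
- hammer: bystander: a hammer lying on the left; origin under its middle.
- wrench: bystander: a wrench lying on the right; origin under its middle.
- offcut: bystander: a flat steel offcut 110 x 50 x 10 lying at the back on the left; origin under its centre.
- cup: bystander: a steel cup, diameter 76, 90 high, at the back on the right; origin under its centre.
- slug0_center (a point): centre of one of five like dark steel bar cut-offs, discs of diameter 22, 10 high, 28 g, lying loose on the tote's floor away from the clipped corner; friction on the sheet is about 0.14 to 0.21: they start to slide at 8 to 12 degrees, and run along the walls at 30 to 35 degrees. One can lodge behind the post: swing the tilt to either side to free it.
- slug0: the same cut-off, origin at the centre of its underside.
- slug1_center (a point): one of five short dark steel bar cut-offs, a disc of diameter 22, 10 high, 28 g; the point is its centre.
- slug1: the same cut-off, origin at the centre of its underside.
- slug2_center (a point): one of five short dark steel bar cut-offs, a disc of diameter 22, 10 high, 28 g; the point is its centre.
- slug2: the same cut-off, origin at the centre of its underside.
- slug3_center (a point): one of five short dark steel bar cut-offs, a disc of diameter 22, 10 high, 28 g; the point is its centre.
- slug3: the same cut-off, origin at the centre of its underside.
- slug4_center (a point): one of five short dark steel bar cut-offs, a disc of diameter 22, 10 high, 28 g; the point is its centre.
- slug4: the same cut-off, origin at the centre of its underside.
There are look-alikes about, which are no part of the job. Of the things like the coil, leave any that is red or yellow; of the rest the smaller one is meant.

How it is judged (in metres and radians):
On the way:
1. the coil lies flat on the round blank, let go (horizontal distance between coil_center and blank_top below 0.045 m and height (world z) of coil_center between 0.018 and 0.03 m and angle between coil_center's own z axis and vertical below 0.15 rad and contact force between coil and the fingers below 0.2 N), for 0.3 s.
At the end, for the whole second after the job is handed in: Coil flat and released on the blank (centres within 45 mm). Tote in the fingers, still, tilted 0.2 to 0.95 rad, clipped corner over 20 mm above the bench, resting on nothing. All five cut-offs at rest, centres within 85 mm of the clipped corner point (all of step 1 and linear speed of coil below 0.02 m/s and distance between each of slug0_center, slug1_center, slug2_center, slug3_center, slug4_center and clipped_corner below 0.085 m and angle between post_grip's own z axis and vertical between 0.2 and 0.95 rad and height (world z) of clipped_corner above 0.02 m and contact force between tote and the fingers above 2 N and linear speed of each of tote, slug0, slug1, slug2, slug3, slug4 below 0.03 m/s and contact force between tote and bench below 0.3 N and contact force between tote and paste below 0.3 N and contact force between tote and cup below 0.3 N); the arm keeps its last pose, push and grip.
It fails at once if a bystander (jar, brush, hammer, wrench, offcut or cup) is moved more than 30 mm (distance of any of paste, brush, hammer, wrench, offcut, cup from where it was at the start of the episode above 0.03 m).
It also fails if it takes over 64 s, if anything falls off the work surface, if the arm or the gripper's body presses on something with over 40 N, if the wrist force passes 120 N, or if a joint passes its speed limit or range.

## Working session

There is one attempt and no reset: what is moved stays moved. The work goes in short steps, Python scripts to look and compute and a shell command to move; the robot and the scene stay as the last step left them, time stands still between calls to the robot, and variables do not carry over. Pictures are saved under pics/ and viewed, at most 12 in all, crops included, and the job is handed in when it is done.

```bash
ls; mkdir -p pics
cat > h.py <<'E'
import numpy as np, cv2
from plant import r
def cam(name):
    c=r.read_camera(name); f=240/np.tan(np.radians(c["fovy"])/2)
    c["K"]=np.array([[f,0,c["cx"]],[0,f,c["cy"]],[0,0,1.]]); c["D"]=np.array(c["D"],float); c["R"]=np.array(c["R"]); c["t"]=np.array(c["t"]); return c
def proj(c,P):
    return cv2.projectPoints(np.array(P,float).reshape(-1,1,3),cv2.Rodrigues(c["R"])[0],c["t"],c["K"],c["D"])[0].reshape(-1,2)
def back(c,uv,z):
    n=cv2.undistortPoints(np.array(uv,float).reshape(-1,1,2),c["K"],c["D"]).reshape(-1,2)
    C=-c["R"].T@c["t"]; z=np.broadcast_to(z,len(n)); o=[]
    for a,h in zip(n,z):
        d=c["R"].T@np.array([*a,1]); o.append(C+d*(h-C[2])/d[2])
    return np.array(o)
def save(c,fn,box=None,s=1):
    im=c["pixels"][:,:,::-1]
    if box: im=im[box[1]:box[3],box[0]:box[2]]
    cv2.imwrite("pics/"+fn,cv2.resize(im,None,fx=s,fy=s,interpolation=cv2.INTER_CUBIC))
E
python3 - <<'E'
from h import *
for n in("top","side"):
    c=cam(n); save(c,n+"0.png"); print(n,c["fovy"],-c["R"].T@c["t"],c["R"][2],c["D"])
print(r.sense())
E
```

```text
pics
top 52.61984375945877 [ 388.94922315    3.43645783 1418.44889295] [ 0.11420296  0.00981651 -0.99340894] [-0.04999868  0.          0.          0.          0.        ]
side 46.07894456459584 [ 512.02934039 -849.49981993 1011.36713836] [ 0.00719332  0.67838894 -0.73466775] [-0.15128867  0.          0.          0.          0.        ]
{'clock': 0.1, 'joint_positions': array([ 1.11889434e+00,  8.78705428e-02,  1.37205858e+00,  2.52040233e-06,
        1.68359034e+00, -1.03090653e-01]), 'dq': array([ 8.12616437e-04,  7.12626904e-04, -4.13995112e-03, -2.23885376e-03,
       -3.80425143e-04, -9.73989242e-05]), 'effort': array([ 1.93855871e-03, -3.41255200e+01, -3.03300512e+01,  7.18303537e-02,
        3.04825022e-02, -1.14741133e-04]), 'position': array([187.93694167, 516.7931204 , 403.64920895]), 'tool_rot': array([ 1.73522632e-01,  9.84829411e-01, -9.26203009e-04, -2.65126965e-04]), 'ft_force': array([ 0.55917899, -0.32078268,  0.48946555]), 'wrist_torque': array([ 0.03189082,  0.00617206, -0.06560294]), 'gripper_force': 0.0, 'width': 94.20133019929295}
```

View pics/top0.png

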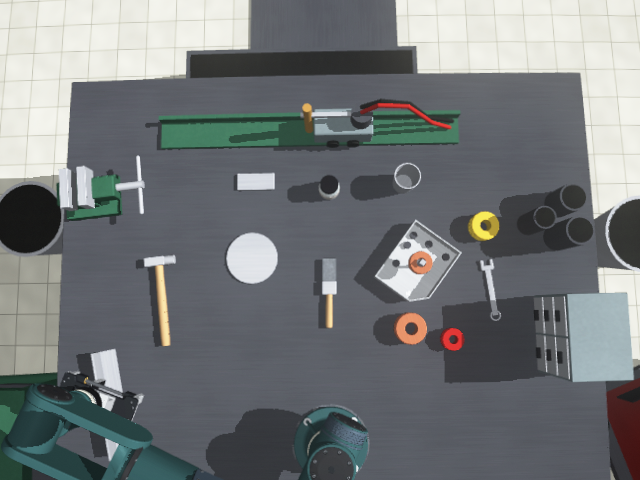

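View pics/side0.png

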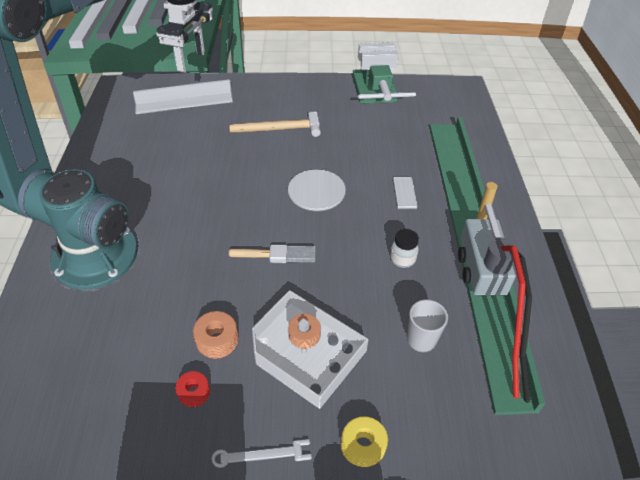

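The top view has the tote at about (418,260) with the coil on its post at (421,262). The blank is at (252,258), the jar at (329,187), the cup at (407,177) and the brush at (329,290). I need an enlargement for the corners.

Run:
```python
from h import *
a=cam("top");b=cam("side")
save(a,"tt.png",(365,210,475,310),5); save(b,"ss.png",(245,285,375,410),4)
A=cv2.imread("pics/tt.png");B=cv2.imread("pics/ss.png")
print(A.shape,B.shape)
# blank centre
hsv=cv2.cvtColor(a["pixels"],cv2.COLOR_RGB2GRAY); m=(hsv[225:290,220:285]>150).astype(np.uint8)
n,l,s,ce=cv2.connectedComponentsWithStats(m); i=1+np.argmax(s[1:,4]); uv=ce[i]+[220,225]; print(uv,s[i],back(a,[uv],8))
print("things",back(a,[(329,187),(407,177),(329,290)],[75,90,10]).round())
```

```text
(500, 550, 3) (500, 520, 3)
[251.81490502 257.74378958] [   6    8   52   51 2053] [[528.74591503 219.85790484   8.        ]]
things [[ 720.   -9.   75.]
 [ 741. -228.   90.]
 [ 431.   -4.   10.]]
```

View pics/tt.png

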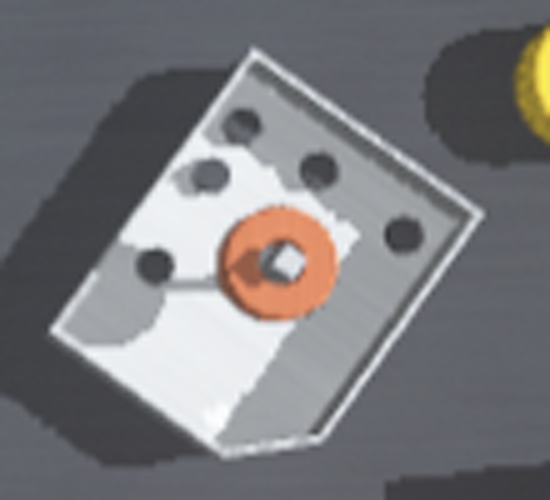

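View pics/ss.png

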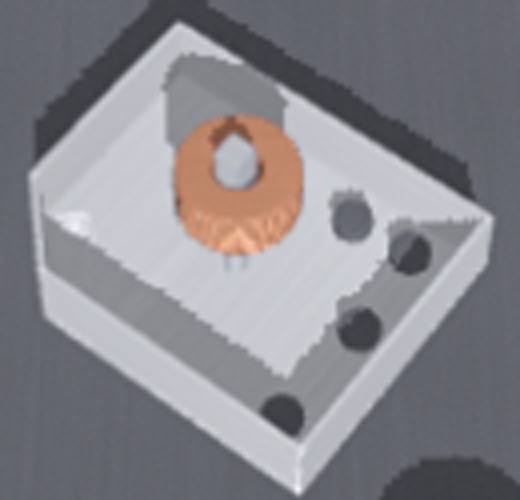

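```bash
cat > fit.py <<'E'
from h import *
from scipy.optimize import least_squares
a=cam("top");b=cam("side")
px=np.array([(222,455),(322,440),(485,213),(253,48),(50,330)])/5+[365-.4,210-.4]
T=np.array([(100,40),(60,80),(-100,80),(-100,-80),(100,-80)],float)
W=lambda p,q,z:np.c_[q@np.array([[np.cos(p[2]),np.sin(p[2])],[-np.sin(p[2]),np.cos(p[2])]])+p[:2],np.full(len(q),z)]
s=least_squares(lambda p:(proj(a,W(p,T,45))-px).ravel(),[550,-200,2.5]); p=s.x
print("tote",p[:2],np.degrees(p[2]),s.fun.round(1))
o=np.zeros((1,2))
print("post top pred/top",(proj(a,W(p,o,110))-[365,210])*5," side",(proj(b,W(p,o,110))-[245,285])*4)
# side rim corners
print("side pred",((proj(b,W(p,T,45))-[245,285])*4).round())
print("post top back side",back(b,[np.array([237,155])/4+[245,285]],110), "top",back(a,[np.array([289,258])/5+[365,210]],110))
print("coil top back", back(a,[np.array([282,262])/5+[365,210]],94))
print("clip world",W(p,np.array([[78,58.]]),3))
E
python3 fit.py
```

```text
tote [ 500.42490612 -258.26908211] 142.6965076574527 [ 0.2  0.1 -0.   0.  -0.4 -0.   0.2  0.1  0.  -0.2]
post top pred/top [[287.98521849 258.73358984]]  side [[229.08041797 148.71571156]]
side pred [[ 25. 171.]
 [ 32. 268.]
 [295. 452.]
 [488. 216.]
 [174.  19.]]
post top back side [[ 504.19477305 -261.78747558  110.        ]] top [[ 500.81408254 -258.83427839  110.        ]]
coil top back [[ 500.04743359 -258.11796119   94.        ]]
clip world [[ 403.23071643 -257.13352451    3.        ]]
```

```bash
python3 -m pendant '[{"tx":19,"ty":-48,"rz":-6.7,"gripper":100},{"tx":19,"ty":-48,"rz":-6.7},{"tx":19,"ty":-48,"rz":-6.7},{"tx":19,"ty":-48,"rz":-6.7},{"tx":19,"ty":-48,"rz":-6.7},{"tx":19,"ty":-48,"rz":-6.7},{"tx":19,"ty":-48,"rz":-6.7},{"tx":19,"ty":-48,"rz":-6.7},{"tx":19,"ty":-48,"rz":-6.7},{"tx":19,"ty":-48,"rz":-6.7}]'
cat > st.py <<'E'
from h import *
from scipy.spatial.transform import Rotation as R
s=r.sense(); q=R.from_quat(s["tool_rot"]); M=q.as_matrix()
g=s["position"]+180*M[:,2]
print("t",round(s["clock"],2),"tcp",s["position"].round(1),"grasp",g.round(1),"yaw_y",np.degrees(np.arctan2(M[1,1],M[0,1])).round(2),"z",M[:,2].round(3),"F",s["ft_force"].round(1),"T",s["wrist_torque"].round(2),"w",s["width"].round(1),s["gripper_force"].round(1),"q",s["joint_positions"].round(2))
E
python3 st.py
```

```text
invalid input
Traceback (most recent call last):
  File "st.py", line 5, in <module>
    print("t",round(s["clock"],2),"tcp",s["position"].round(1),"grasp",g.round(1),"yaw_y",np.degrees(np.arctan2(M[1,1],M[0,1])).round(2),"z",M[:,2].round(3),"F",s["ft_force"].round(1),"T",s["wrist_torque"].round(2),"w",s["width"].round(1),s["gripper_force"].round(1),"q",s["joint_positions"].round(2))
                                                                                                                                                                                                                           ^^^^^^^^^^^^^^^^
AttributeError: 'float' object has no attribute 'round'
```

```bash
sed -i 's/s\["width"\].round(1),s\["gripper_force"\].round(1)/round(s["width"],1),round(s["gripper_force"],1)/' st.py; python3 -m pendant '[{"tx":19,"ty":-48,"tz":0,"rx":0,"ry":0,"rz":-6.7,"gripper":100}]'; python3 st.py
```

```text
clock: 0.42
position: [206.7, 469.9, 403.7]
tool_rot: [0.231, 0.973, -0.0, -0.0]
ft_force: [0.4, -0.2, 0.6]
width: 94.4
gripper_force: 0.0
t 0.42 tcp [206.7 469.9 403.7] grasp [206.5 469.8 223.7] yaw_y 63.33 z [-0.001 -0.001 -1.   ] F [ 0.4 -0.2  0.6] T [-0.01 -0.04 -0.04] w 94.4 0.0 q [ 1.05  0.01  1.46  0.    1.68 -0.06]
```

```bash
python3 -m pendant '[{"tx":19.6,"ty":-48.6,"tz":0,"rx":0,"ry":0,"rz":-6.7,"gripper":100},{"tx":19.6,"ty":-48.6,"tz":0,"rx":0,"ry":0,"rz":-6.7,"gripper":100},{"tx":19.6,"ty":-48.6,"tz":0,"rx":0,"ry":0,"rz":-6.7,"gripper":100},{"tx":19.6,"ty":-48.6,"tz":0,"rx":0,"ry":0,"rz":-6.7,"gripper":100},{"tx":19.6,"ty":-48.6,"tz":0,"rx":0,"ry":0,"rz":-6.7,"gripper":100},{"tx":19.6,"ty":-48.6,"tz":0,"rx":0,"ry":0,"rz":-6.7,"gripper":100},{"tx":19.6,"ty":-48.6,"tz":0,"rx":0,"ry":0,"rz":-6.7,"gripper":100},{"tx":19.6,"ty":-48.6,"tz":0,"rx":0,"ry":0,"rz":-6.7,"gripper":100},{"tx":19.6,"ty":-48.6,"tz":0,"rx":0,"ry":0,"rz":-6.7,"gripper":100},{"tx":19.6,"ty":-48.6,"tz":0,"rx":0,"ry":0,"rz":-6.7,"gripper":100}]' >/dev/null
python3 -m pendant '[{"tx":19.6,"ty":-48.6,"tz":0,"rx":0,"ry":0,"rz":-6.7,"gripper":100},{"tx":19.6,"ty":-48.6,"tz":0,"rx":0,"ry":0,"rz":-6.7,"gripper":100},{"tx":19.6,"ty":-48.6,"tz":0,"rx":0,"ry":0,"rz":-6.7,"gripper":100},{"tx":19.6,"ty":-48.6,"tz":0,"rx":0,"ry":0,"rz":-6.7,"gripper":100},{"tx":19.6,"ty":-48.6,"tz":0,"rx":0,"ry":0,"rz":-6.7,"gripper":100},{"tx":0,"ty":0,"tz":0,"rx":0,"ry":0,"rz":0,"gripper":100},{"tx":0,"ty":0,"tz":0,"rx":0,"ry":0,"rz":0,"gripper":100}]' >/dev/null; python3 st.py
```

```text
t 2.55 tcp [ 500.9 -259.9  404.4] grasp [ 500.7 -259.7  224.4] yaw_y -37.15 z [-0.001  0.001 -1.   ] F [-0.2  0.2 -0.5] T [-0.07  0.09 -0.07] w 93.8 0.0 q [-0.58  0.12  1.34  0.    1.69  0.07]
```

```bash
python3 -m pendant '[{"tx":0,"ty":0,"tz":-40,"rx":0,"ry":0,"rz":0,"gripper":100},{"tx":0,"ty":0,"tz":-40,"rx":0,"ry":0,"rz":0,"gripper":100},{"tx":0,"ty":0,"tz":-30,"rx":0,"ry":0,"rz":0,"gripper":100},{"tx":0,"ty":0,"tz":-20,"rx":0,"ry":0,"rz":0,"gripper":100},{"tx":0,"ty":0,"tz":-10,"rx":0,"ry":0,"rz":0,"gripper":100},{"tx":0,"ty":0,"tz":0,"rx":0,"ry":0,"rz":0,"gripper":100}]' >/dev/null; python3 st.py; python3 -m pendant '[{"tx":0,"ty":0,"tz":0,"rx":0,"ry":0,"rz":0,"gripper":50},{"tx":0,"ty":0,"tz":0,"rx":0,"ry":0,"rz":0,"gripper":50},{"tx":0,"ty":0,"tz":0,"rx":0,"ry":0,"rz":0,"gripper":50},{"tx":0,"ty":0,"tz":0,"rx":0,"ry":0,"rz":0,"gripper":50},{"tx":0,"ty":0,"tz":0,"rx":0,"ry":0,"rz":0,"gripper":50},{"tx":0,"ty":0,"tz":0,"rx":0,"ry":0,"rz":0,"gripper":50}]' >/dev/null; python3 st.py
```

```text
t 3.3 tcp [ 500.8 -259.2  264.8] grasp [ 500.8 -259.2   84.8] yaw_y -37.12 z [-0.  0. -1.] F [ 1.  -0.8  1.1] T [-0.04  0.12 -0.02] w 93.7 0.0 q [-0.58  0.19  1.54  0.    1.41  0.07]
t 4.05 tcp [ 501.  -260.2  265.2] grasp [ 501.1 -260.3   85.2] yaw_y -37.19 z [ 0.001 -0.    -1.   ] F [ 0.1 -0.3  3.7] T [-0.    0.26 -0.08] w 62.5 30.0 q [-0.58  0.19  1.54 -0.    1.41  0.07]
```

```bash
python3 -m pendant '[{"tx":0,"ty":0,"tz":8,"rx":0,"ry":0,"rz":0,"gripper":50},{"tx":0,"ty":0,"tz":12,"rx":0,"ry":0,"rz":0,"gripper":50},{"tx":0,"ty":0,"tz":15,"rx":0,"ry":0,"rz":0,"gripper":50},{"tx":0,"ty":0,"tz":15,"rx":0,"ry":0,"rz":0,"gripper":50},{"tx":0,"ty":0,"tz":20,"rx":0,"ry":0,"rz":0,"gripper":50},{"tx":0,"ty":0,"tz":25,"rx":0,"ry":0,"rz":0,"gripper":50},{"tx":0,"ty":0,"tz":25,"rx":0,"ry":0,"rz":0,"gripper":50},{"tx":0,"ty":0,"tz":0,"rx":0,"ry":0,"rz":0,"gripper":50},{"tx":0,"ty":0,"tz":0,"rx":0,"ry":0,"rz":0,"gripper":50}]' >/dev/null; python3 st.py
python3 - <<'E'
from h import *
a=cam("side"); save(a,"s1.png",(220,150,420,420),2.2)
E
```

```text
t 5.17 tcp [ 500.8 -260.   384.1] grasp [ 500.7 -260.   204.1] yaw_y -37.19 z [-0.001  0.    -1.   ] F [ 0.5  0.8 -1. ] T [-0.07  0.12  0.02] w 62.6 30.0 q [-0.58  0.12  1.37 -0.    1.65  0.07]
```

View pics/s1.png

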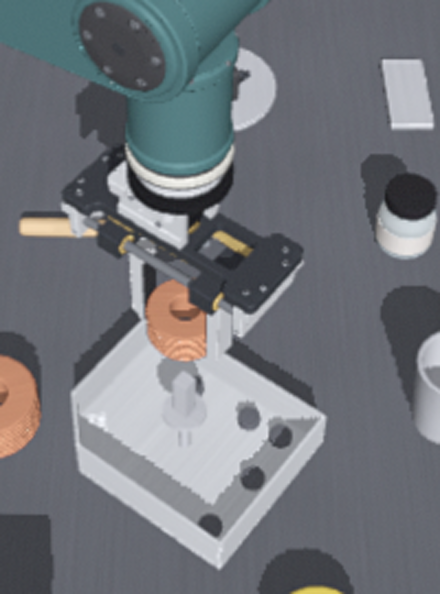

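The side view shows the coil held at (185,320) in the crop, clear of the post, and the tote hasn't moved. Next I carry it to the blank.

```bash
python3 -m pendant '[{"tx":2.9,"ty":47.9,"tz":0,"rx":0,"ry":0,"rz":0,"gripper":50},{"tx":2.9,"ty":47.9,"tz":0,"rx":0,"ry":0,"rz":0,"gripper":50},{"tx":2.9,"ty":47.9,"tz":0,"rx":0,"ry":0,"rz":0,"gripper":50},{"tx":2.9,"ty":47.9,"tz":0,"rx":0,"ry":0,"rz":0,"gripper":50},{"tx":2.9,"ty":47.9,"tz":0,"rx":0,"ry":0,"rz":0,"gripper":50},{"tx":2.9,"ty":47.9,"tz":0,"rx":0,"ry":0,"rz":0,"gripper":50},{"tx":2.9,"ty":47.9,"tz":0,"rx":0,"ry":0,"rz":0,"gripper":50},{"tx":2.9,"ty":47.9,"tz":0,"rx":0,"ry":0,"rz":0,"gripper":50},{"tx":2.9,"ty":47.9,"tz":0,"rx":0,"ry":0,"rz":0,"gripper":50},{"tx":2.9,"ty":47.9,"tz":0,"rx":0,"ry":0,"rz":0,"gripper":50}]' >/dev/null;  python3 -m pendant '[{"tx":0,"ty":0,"tz":0,"rx":0,"ry":0,"rz":0,"gripper":50},{"tx":0,"ty":0,"tz":-30,"rx":0,"ry":0,"rz":0,"gripper":50},{"tx":0,"ty":0,"tz":-40,"rx":0,"ry":0,"rz":0,"gripper":50},{"tx":0,"ty":0,"tz":-40,"rx":0,"ry":0,"rz":0,"gripper":50},{"tx":0,"ty":0,"tz":-30,"rx":0,"ry":0,"rz":0,"gripper":50},{"tx":0,"ty":0,"tz":-15,"rx":0,"ry":0,"rz":0,"gripper":50},{"tx":0,"ty":0,"tz":-7,"rx":0,"ry":0,"rz":0,"gripper":50},{"tx":0,"ty":0,"tz":0,"rx":0,"ry":0,"rz":0,"gripper":50}]' >/dev/null;python3 st.py
```

```text
t 7.47 tcp [530.2 218.7 223.2] grasp [530.4 218.7  43.2] yaw_y -37.2 z [ 0.001  0.    -1.   ] F [ 1.  -0.2 -1. ] T [-0.13  0.09 -0.04] w 62.1 30.0 q [ 0.29  0.24  1.56 -0.    1.34  0.94]
```

```bash
python3 -m pendant '[{"tx":0,"ty":0,"tz":-4,"rx":0,"ry":0,"rz":0,"gripper":50},{"tx":0,"ty":0,"tz":-4,"rx":0,"ry":0,"rz":0,"gripper":50},{"tx":0,"ty":0,"tz":-2,"rx":0,"ry":0,"rz":0,"gripper":50},{"tx":0,"ty":0,"tz":-1,"rx":0,"ry":0,"rz":0,"gripper":50},{"tx":0,"ty":0,"tz":0,"rx":0,"ry":0,"rz":0,"gripper":50}]' >/dev/null;python3 st.py
```

```text
t 8.1 tcp [529.9 218.9 211.6] grasp [529.9 218.9  31.6] yaw_y -37.18 z [-0. -0. -1.] F [ 0.3  0.6 -0.8] T [-0.08  0.15 -0.01] w 62.2 30.0 q [ 0.29  0.25  1.57 -0.    1.31  0.94]
```

```bash
python3 -m pendant '[{"tx":0,"ty":0,"tz":-1,"rx":0,"ry":0,"rz":0,"gripper":50},{"tx":0,"ty":0,"tz":0,"rx":0,"ry":0,"rz":0,"gripper":50}]' >/dev/null;python3 st.py;python3 -m pendant '[{"tx":0,"ty":0,"tz":0,"rx":0,"ry":0,"rz":0,"gripper":80},{"tx":0,"ty":0,"tz":0,"rx":0,"ry":0,"rz":0,"gripper":100},{"tx":0,"ty":0,"tz":0,"rx":0,"ry":0,"rz":0,"gripper":100},{"tx":0,"ty":0,"tz":0,"rx":0,"ry":0,"rz":0,"gripper":100},{"tx":0,"ty":0,"tz":0,"rx":0,"ry":0,"rz":0,"gripper":100}]' >/dev/null;python3 st.py;python3 -m pendant '[{"tx":0,"ty":0,"tz":20,"rx":0,"ry":0,"rz":0,"gripper":100},{"tx":0,"ty":0,"tz":30,"rx":0,"ry":0,"rz":0,"gripper":100},{"tx":0,"ty":0,"tz":40,"rx":0,"ry":0,"rz":0,"gripper":100},{"tx":0,"ty":0,"tz":45,"rx":0,"ry":0,"rz":0,"gripper":100},{"tx":0,"ty":0,"tz":40,"rx":0,"ry":0,"rz":0,"gripper":100}]' >/dev/null;python3 st.py
```

```text
t 8.35 tcp [530.1 218.9 211.2] grasp [530.2 218.9  31.2] yaw_y -37.19 z [ 0.  0. -1.] F [-0.5 -0.8  1.3] T [-0.09  0.26  0.01] w 62.9 30.0 q [ 0.29  0.25  1.57 -0.    1.31  0.94]
t 8.97 tcp [530.  218.9 210.7] grasp [530.  218.9  30.7] yaw_y -37.19 z [ 0. -0. -1.] F [0.5 0.9 0.5] T [-0.03  0.09 -0.02] w 94.1 0.0 q [ 0.29  0.25  1.57 -0.    1.31  0.94]
t 9.6 tcp [529.9 218.8 387.5] grasp [530.  218.9 207.5] yaw_y -37.19 z [ 0.001  0.    -1.   ] F [ 0.1  0.2 -0.8] T [-0.02  0.08  0.01] w 94.4 0.0 q [ 0.29  0.14  1.34 -0.    1.65  0.94]
```

```bash
python3 -m pendant '[{"tx":-2.9,"ty":-47.9,"tz":0,"rx":0,"ry":0,"rz":0,"gripper":100},{"tx":-2.9,"ty":-47.9,"tz":0,"rx":0,"ry":0,"rz":0,"gripper":100},{"tx":-2.9,"ty":-47.9,"tz":0,"rx":0,"ry":0,"rz":0,"gripper":100},{"tx":-2.9,"ty":-47.9,"tz":0,"rx":0,"ry":0,"rz":0,"gripper":100},{"tx":-2.9,"ty":-47.9,"tz":0,"rx":0,"ry":0,"rz":0,"gripper":100},{"tx":-2.9,"ty":-47.9,"tz":0,"rx":0,"ry":0,"rz":0,"gripper":100},{"tx":-2.9,"ty":-47.9,"tz":0,"rx":0,"ry":0,"rz":0,"gripper":100},{"tx":-2.9,"ty":-47.9,"tz":0,"rx":0,"ry":0,"rz":0,"gripper":100},{"tx":-2.9,"ty":-47.9,"tz":0,"rx":0,"ry":0,"rz":0,"gripper":100},{"tx":-2.9,"ty":-47.9,"tz":0,"rx":0,"ry":0,"rz":0,"gripper":100}]' >/dev/null;python3 -m pendant '[{"tx":0,"ty":0,"tz":-30,"rx":0,"ry":0,"rz":0,"gripper":100},{"tx":0,"ty":0,"tz":-15,"rx":0,"ry":0,"rz":0,"gripper":100},{"tx":0,"ty":0,"tz":0,"rx":0,"ry":0,"rz":0,"gripper":100},{"tx":0,"ty":0,"tz":0,"rx":0,"ry":0,"rz":0,"gripper":100}]' >/dev/null;python3 st.py
python3 - <<'E'
from h import *
a=cam("side"); save(a,"s2.png",(220,150,420,420),2.2)
E
```

```text
t 11.35 tcp [ 501.3 -259.6  341.7] grasp [ 501.5 -259.7  161.7] yaw_y -37.12 z [ 0.001 -0.001 -1.   ] F [-0.3  0.3  0.5] T [-0.04  0.12  0.02] w 93.8 0.0 q [-0.58  0.14  1.44 -0.    1.56  0.07]
```

View pics/s2.png

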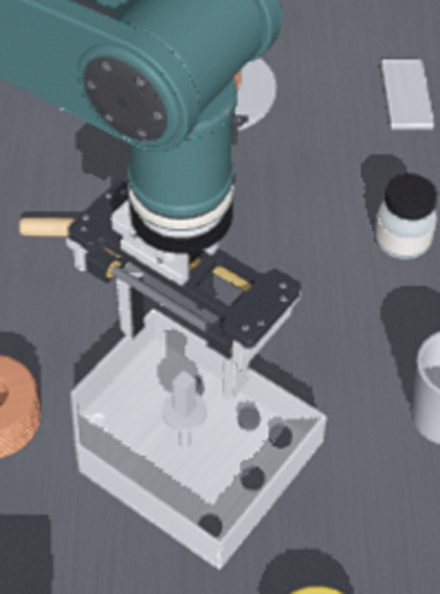

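The tote is still in place, with its post at (183,390) under the open fingers. I'll go down and grip it.

```bash
python3 -m pendant '[{"tx":0,"ty":0,"tz":-30,"rx":0,"ry":0,"rz":0,"gripper":100},{"tx":0,"ty":0,"tz":-25,"rx":0,"ry":0,"rz":0,"gripper":90},{"tx":0,"ty":0,"tz":-14,"rx":0,"ry":0,"rz":0,"gripper":80},{"tx":0,"ty":0,"tz":-6,"rx":0,"ry":0,"rz":0,"gripper":60},{"tx":0,"ty":0,"tz":0,"rx":0,"ry":0,"rz":0,"gripper":40},{"tx":0,"ty":0,"tz":0,"rx":0,"ry":0,"rz":0,"gripper":20},{"tx":0,"ty":0,"tz":0,"rx":0,"ry":0,"rz":0,"gripper":0},{"tx":0,"ty":0,"tz":0,"rx":0,"ry":0,"rz":0,"gripper":0},{"tx":0,"ty":0,"tz":0,"rx":0,"ry":0,"rz":0,"gripper":0},{"tx":0,"ty":0,"tz":0,"rx":0,"ry":0,"rz":0,"gripper":0}]' >/dev/null;python3 st.py; python3 -m pendant '[{"tx":0,"ty":0,"tz":0,"rx":0,"ry":0,"rz":0,"gripper":0},{"tx":0,"ty":0,"tz":0,"rx":0,"ry":0,"rz":0,"gripper":0},{"tx":0,"ty":0,"tz":0,"rx":0,"ry":0,"rz":0,"gripper":0}]' >/dev/null;python3 st.py
```

```text
t 12.65 tcp [ 500.9 -260.1  265.8] grasp [ 500.9 -260.1   85.8] yaw_y -37.19 z [-0.  0. -1.] F [0.2 0.9 1.3] T [-0.03  0.13  0.03] w 13.7 30.0 q [-0.58  0.19  1.54 -0.    1.42  0.07]
t 13.03 tcp [ 500.9 -260.1  265.8] grasp [ 500.9 -260.1   85.8] yaw_y -37.18 z [-0.  0. -1.] F [-1.4  0.8  1.5] T [ 0.07  0.22 -0.02] w 13.5 30.0 q [-0.58  0.19  1.54 -0.    1.42  0.07]
```

```bash
python3 -m pendant '[{"tx":0,"ty":0,"tz":5,"rx":0,"ry":0,"rz":0,"gripper":0},{"tx":0,"ty":0,"tz":12,"rx":0,"ry":0,"rz":0,"gripper":0},{"tx":0,"ty":0,"tz":20,"rx":0,"ry":0,"rz":0,"gripper":0},{"tx":0,"ty":0,"tz":25,"rx":0,"ry":0,"rz":0,"gripper":0},{"tx":0,"ty":0,"tz":25,"rx":0,"ry":0,"rz":0,"gripper":0},{"tx":0,"ty":0,"tz":25,"rx":0,"ry":0,"rz":0,"gripper":0},{"tx":0,"ty":0,"tz":20,"rx":0,"ry":0,"rz":0,"gripper":0},{"tx":0,"ty":0,"tz":12,"rx":0,"ry":0,"rz":0,"gripper":0},{"tx":0,"ty":0,"tz":6,"rx":0,"ry":0,"rz":0,"gripper":0},{"tx":0,"ty":0,"tz":0,"rx":0,"ry":0,"rz":0,"gripper":0}]' >/dev/null;python3 st.py; python3 -m pendant '[{"tx":-8,"ty":0,"tz":0,"rx":0,"ry":-2,"rz":0,"gripper":0},{"tx":-10,"ty":0,"tz":0,"rx":0,"ry":-3,"rz":0,"gripper":0},{"tx":-10,"ty":0,"tz":0,"rx":0,"ry":-3,"rz":0,"gripper":0},{"tx":-10,"ty":0,"tz":0,"rx":0,"ry":-3,"rz":0,"gripper":0},{"tx":-10,"ty":0,"tz":0,"rx":0,"ry":-3,"rz":0,"gripper":0},{"tx":-10,"ty":0,"tz":0,"rx":0,"ry":-3,"rz":0,"gripper":0},{"tx":-8,"ty":0,"tz":0,"rx":0,"ry":-2,"rz":0,"gripper":0},{"tx":0,"ty":0,"tz":0,"rx":0,"ry":0,"rz":0,"gripper":0}]' >/dev/null;python3 st.py;  python3 - <<'E'
from h import *
a=cam("side"); save(a,"s3.png",(170,150,430,420),2)
E
```

```text
t 14.28 tcp [ 501.  -260.1  415.5] grasp [ 501.  -260.1  235.5] yaw_y -37.18 z [-0.  0. -1.] F [ 0.2  0.4 -3.7] T [-0.07  0.23 -0.07] w 13.6 30.0 q [-0.58  0.12  1.32 -0.    1.71  0.07]
t 15.28 tcp [ 434.  -260.1  415.3] grasp [ 492.5 -260.1  245.1] yaw_y -38.8 z [ 0.325 -0.    -0.946] F [-0.1  0.8 -4. ] T [-0.08  0.69 -0.05] w 13.6 30.0 q [-0.72 -0.11  1.56  0.22  1.44 -0.07]
```

View pics/s3.png

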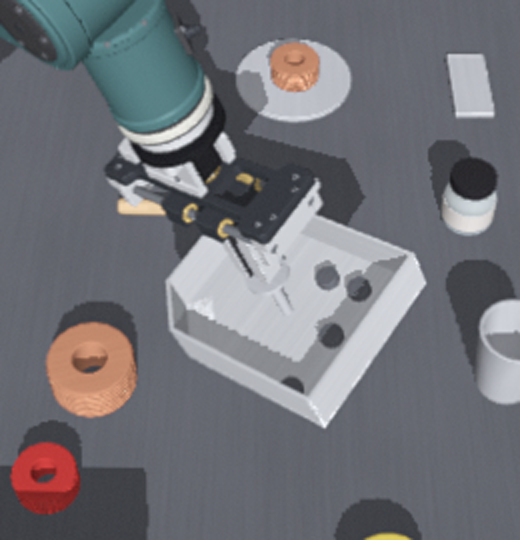

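The coil lies centrally on the blank (295,65 in the crop). The tote is held and tilted 19° but the cut-offs are still near their starting places. I'll tilt it further.

```bash
python3 -m pendant '[{"tx":-8,"ty":0,"tz":0,"rx":0,"ry":-3,"rz":0,"gripper":0},{"tx":-8,"ty":0,"tz":0,"rx":0,"ry":-3,"rz":0,"gripper":0},{"tx":-8,"ty":0,"tz":0,"rx":0,"ry":-3,"rz":0,"gripper":0},{"tx":-8,"ty":0,"tz":0,"rx":0,"ry":-3,"rz":0,"gripper":0},{"tx":-8,"ty":0,"tz":0,"rx":0,"ry":-3,"rz":0,"gripper":0},{"tx":0,"ty":0,"tz":0,"rx":0,"ry":0,"rz":0,"gripper":0},{"tx":0,"ty":0,"tz":0,"rx":0,"ry":0,"rz":0,"gripper":0},{"tx":0,"ty":0,"tz":0,"rx":0,"ry":0,"rz":0,"gripper":0},{"tx":0,"ty":0,"tz":0,"rx":0,"ry":0,"rz":0,"gripper":0}]' >/dev/null;python3 st.py;  python3 - <<'E'
from h import *
a=cam("side");b=cam("top"); save(a,"s4.png",(170,170,430,420),2);save(b,"t4.png",(340,170,500,320),2)
A=cv2.imread("pics/s4.png");B=cv2.imread("pics/t4.png");B=cv2.resize(B,None,fx=1.0,fy=1.0)
C=np.zeros((500,800,3),np.uint8);C[:500,:480]=A[:,:480];C[:300,480:]=B;cv2.imwrite("pics/c4.png",C)
E
```

```text
t 16.45 tcp [ 395.3 -260.1  415.7] grasp [ 495.9 -260.1  266.4] yaw_y -42.43 z [ 0.559  0.    -0.829] F [-0.4  0.7 -4.4] T [-0.05  0.91 -0.03] w 13.4 30.0 q [-0.84 -0.24  1.7   0.45  1.28 -0.23]
```

View pics/c4.png

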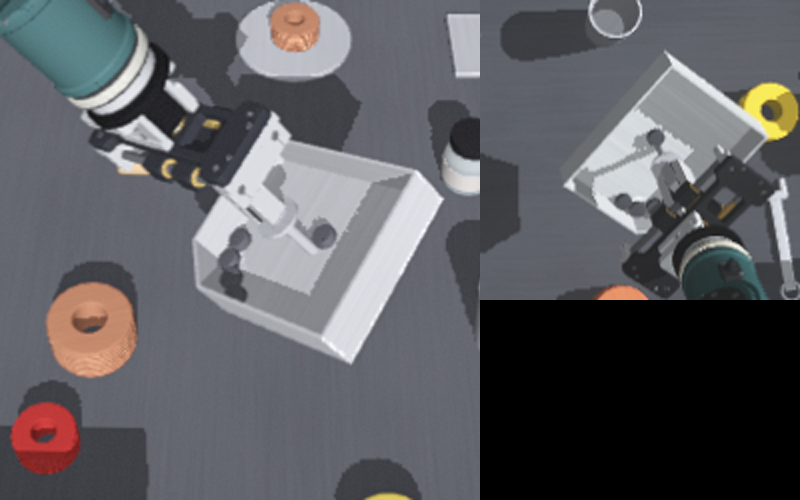

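Four cut-offs have gathered at the clipped corner (around 235,260 in the side crop). The fifth is lodged behind the post, at (322,237) side and (655,137) top. I'll swing the tilt toward +y and back.

```bash
python3 -m pendant '[{"tx":0,"ty":10,"tz":0,"rx":-4,"ry":0,"rz":0,"gripper":0},{"tx":0,"ty":10,"tz":0,"rx":-4,"ry":0,"rz":0,"gripper":0},{"tx":0,"ty":10,"tz":0,"rx":-4,"ry":0,"rz":0,"gripper":0},{"tx":0,"ty":10,"tz":0,"rx":-4,"ry":0,"rz":0,"gripper":0},{"tx":0,"ty":10,"tz":0,"rx":-4,"ry":0,"rz":0,"gripper":0},{"tx":0,"ty":0,"tz":0,"rx":0,"ry":0,"rz":0,"gripper":0},{"tx":0,"ty":0,"tz":0,"rx":0,"ry":0,"rz":0,"gripper":0},{"tx":0,"ty":0,"tz":0,"rx":0,"ry":0,"rz":0,"gripper":0},{"tx":0,"ty":0,"tz":0,"rx":0,"ry":0,"rz":0,"gripper":0}]' >/dev/null;python3 st.py; python3 -m pendant '[{"tx":0,"ty":-10,"tz":0,"rx":4,"ry":0,"rz":0,"gripper":0},{"tx":0,"ty":-10,"tz":0,"rx":4,"ry":0,"rz":0,"gripper":0},{"tx":0,"ty":-10,"tz":0,"rx":4,"ry":0,"rz":0,"gripper":0},{"tx":0,"ty":-10,"tz":0,"rx":4,"ry":0,"rz":0,"gripper":0},{"tx":0,"ty":-10,"tz":0,"rx":4,"ry":0,"rz":0,"gripper":0},{"tx":0,"ty":0,"tz":0,"rx":0,"ry":0,"rz":0,"gripper":0},{"tx":0,"ty":0,"tz":0,"rx":0,"ry":0,"rz":0,"gripper":0},{"tx":0,"ty":0,"tz":0,"rx":0,"ry":0,"rz":0,"gripper":0},{"tx":0,"ty":0,"tz":0,"rx":0,"ry":0,"rz":0,"gripper":0}]' >/dev/null;python3 st.py;  python3 - <<'E'
from h import *
a=cam("side");b=cam("top")
im=lambda c,x0,y0,x1,y1,s:cv2.resize(c["pixels"][y0:y1,x0:x1,::-1],None,fx=s,fy=s,interpolation=cv2.INTER_CUBIC)
A=im(a,250,230,400,370,3);B=im(b,370,190,480,300,3)
C=np.zeros((420,780,3),np.uint8);C[:,:450]=A;C[:330,450:]=B;cv2.imwrite("pics/c5.png",C)
E
```

```text
t 17.68 tcp [ 395.  -210.5  415.6] grasp [ 495.5 -261.6  275.3] yaw_y -32.24 z [ 0.559 -0.283 -0.779] F [ 0.   0.2 -4.7] T [ 0.29  0.92 -0.03] w 13.7 30.0 q [-0.66 -0.36  1.81  0.14  1.03 -0.14]
t 18.8 tcp [ 395.  -259.7  415.9] grasp [ 495.7 -259.7  266.7] yaw_y -42.42 z [ 0.559 -0.    -0.829] F [-0.  -0.2 -4.9] T [-0.1   0.92  0.02] w 13.6 30.0 q [-0.84 -0.24  1.71  0.45  1.28 -0.23]
```

View pics/c5.png

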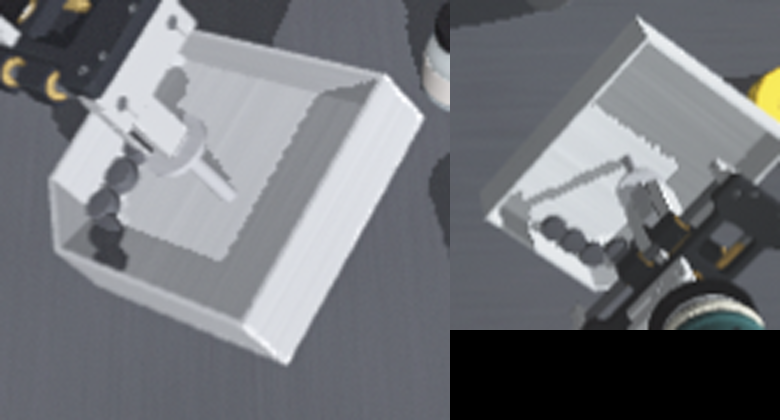

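```bash
cat > ov.py <<'E'
from h import *
import sys
from scipy.spatial.transform import Rotation as R
def run(fn):
    s=r.sense(); M=R.from_quat(s["tool_rot"]).as_matrix(); g=s["position"]+180*M[:,2]
    B=np.c_[-M[:,1],-M[:,0],-M[:,2]]; o=g-85.8*B[:,2]
    print(np.linalg.det(B),"clip",(o+B@[78,58,3]).round(),"tilt",np.arccos(B[2,2]).round(2))
    th=np.linspace(0,2*np.pi,90); out=[]
    for n,(x0,y0,x1,y1) in(("side",(250,230,400,370)),("top",(370,190,480,300))):
        c=cam(n); k=3; im=cv2.resize(c["pixels"][y0:y1,x0:x1,::-1],None,fx=k,fy=k,interpolation=cv2.INTER_CUBIC)
        P=lambda p:((proj(c,[o+B@np.array(q,float) for q in p])-[x0-.5,y0-.5])*k)
        for z,pts,col in((45,[(100,40),(60,80),(-100,80),(-100,-80),(100,-80)],(0,255,0)),):
            cv2.polylines(im,[P([(a,b,z) for a,b in pts]).astype(int)],True,col,1)
        C=[(78+84.8*np.cos(t),58+84.8*np.sin(t),8) for t in th]
        C=[p for p in C if p[0]<97 and p[1]<77]
        cv2.polylines(im,[P(C).astype(int)],False,(255,255,0),1)
        # back-projection of pixels in tote frame: plane z=zt
        def bk(uv,zt):
            nn=cv2.undistortPoints((np.array(uv,float).reshape(-1,1,2)/k+[x0-.5,y0-.5]),c["K"],c["D"]).reshape(-1,2)
            Cc=B.T@(-c["R"].T@c["t"]-o); res=[]
            for a in nn:
                d=B.T@c["R"].T@np.array([*a,1]); res.append(Cc+d*(zt-Cc[2])/d[2])
            return np.array(res)
        out.append((im,bk))
    h=max(i.shape[0] for i,_ in out); W=np.hstack([cv2.copyMakeBorder(i,0,h-i.shape[0],0,0,cv2.BORDER_CONSTANT) for i,_ in out]); cv2.imwrite("pics/"+fn,W)
    return [b for _,b in out]
if __name__=="__main__":
    bs,bt=run(sys.argv[1])
    for nm,b,uv in(("side",bs,[(133,150),(121,175),(103,205),(107,235),(112,258)]),("top",bt,[(102,228),(123,242),(144,252),(165,245)])):
        q=b(uv,13); print(nm,q.round(),np.hypot(q[:,0]-78,q[:,1]-58).round())
E
python3 ov.py ov1.png; python3 st.py
```

```text
1.0000000000000009 clip [ 461. -259.  144.] tilt 0.59
side [[ 15. -42.  13.]
 [ 38. -35.  13.]
 [ 69. -28.  13.]
 [ 89.  -6.  13.]
 [104.  12.  13.]] [118. 101.  87.  65.  53.]
top [[ 87. -14.  13.]
 [ 87.  10.  13.]
 [ 83.  31.  13.]
 [ 67.  41.  13.]] [73. 49. 28. 20.]
t 19.0 tcp [ 395.  -259.9  415.8] grasp [ 495.7 -259.9  266.6] yaw_y -42.44 z [ 0.559 -0.    -0.829] F [-0.5 -0.3 -4.1] T [-0.13  0.98 -0.01] w 13.8 30.0 q [-0.84 -0.24  1.71  0.45  1.28 -0.23]
```

View pics/ov1.png

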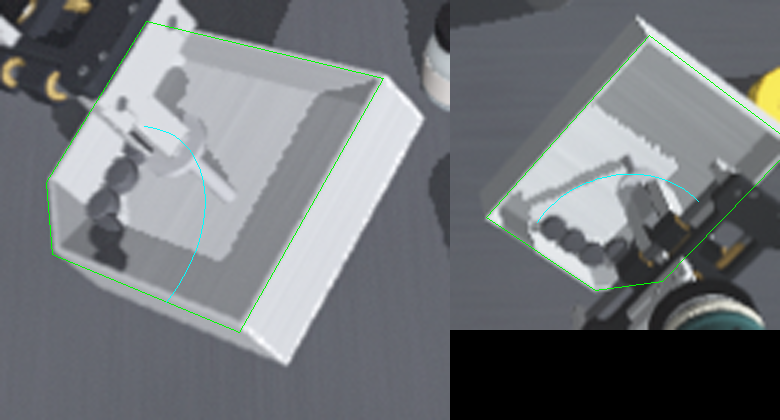

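Run:
```python
from h import *
from scipy.spatial.transform import Rotation as R
s=r.sense(); M=R.from_quat(s["tool_rot"]).as_matrix(); g=s["position"]+180*M[:,2]
B=np.c_[-M[:,1],-M[:,0],-M[:,2]]; o=g-85.8*B[:,2]
c=cam("side"); x0,y0,x1,y1=280,265,320,330; k=9
im=cv2.resize(c["pixels"][y0:y1,x0:x1,::-1],None,fx=k,fy=k,interpolation=cv2.INTER_CUBIC); raw=im.copy()
th=np.linspace(0,2*np.pi,40)
for x,y in((86,-14),(86,10),(83,31),(67,41)):
    q=[o+B@np.array([x+11*np.cos(t),y+11*np.sin(t),13]) for t in th]
    cv2.polylines(im,[((proj(c,q)-[x0-.5,y0-.5])*k).astype(int)],True,(0,255,0),1)
raw=cv2.convertScaleAbs(raw,alpha=1.8)
cv2.imwrite("pics/z.png",np.hstack([im,raw])); print(im.shape)
```

```text
(585, 360, 3)
```

View pics/z.png

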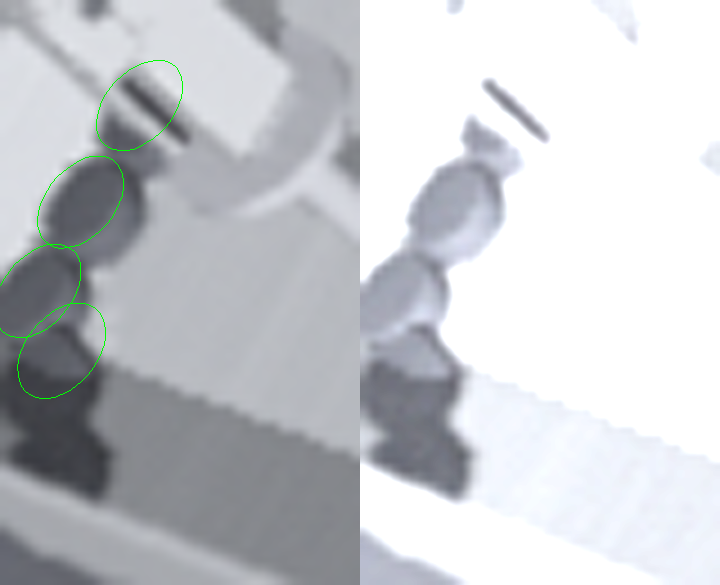

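The enlarged crop shows all five. Four match the positions measured from the top view, and the fifth is at (50,455), against the clipped wall's other end. The farthest is about 73 mm from the corner point, inside the 85 mm limit. Nothing moved between the last two pictures, so I'm handing in.

```bash
python3 -c "
from plant import r
print(r.job_done())"
```

```text
the job is handed in; nothing more can be done
None
```

I handed the job in; no verdict came back. By my last check the coil lies flat and released on the blank, and the tote is held steady at a 0.59 rad tilt, clear of the bench, with all five cut-offs in the clipped corner (farthest about 73 mm from the corner point, limit 85).

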